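# Stroke the foot rollers to check that every roller turns

## Task

The two wooden foot rollers have just been washed, and before the next guest every roller must be seen to turn. Run your fingertips lightly along the top of each unit's row so that all five rollers of both units visibly turn (a twelfth of a turn or more), without pressing a sprung roller bed down to its stop. Leave both units standing where they are, not lifted, tipped or shoved, and leave everything else on the table alone.

Things in the scene. Friction and masses are not known exactly. Their poses are not given: they have to be found in the camera images.
- unit_a: first of two identical foot rollers (either may stand anywhere): loose wooden frame 250 x 90 mm, about 1.3 kg in all, on rubber feet, with one row of five ribbed rollers. Origin: centre of its underside, on the table; x along the row, y across, z up. Roller tops are 67 mm above the table; the frame's side rails and end bars (ends at x = +-125 mm) are 52 mm high
- unit_a_roller1 (a joint): turn of the wooden roller at x = -84 mm, y = 0 of unit_a, rad, 0 at the start; free either way, stays where it stops. It lies along y: 56 mm long (y -28 to 28), 34 mm in diameter, axle 50 mm above the table
- unit_a_roller2 (a joint): turn of the wooden roller at x = -42 mm, y = 0 of unit_a, rad, 0 at the start; free either way, stays where it stops. It lies along y: 56 mm long (y -28 to 28), 34 mm in diameter, axle 50 mm above the table
- unit_a_roller3 (a joint): turn of the wooden roller at x = 0 mm, y = 0 of unit_a, rad, 0 at the start; free either way, stays where it stops. It lies along y: 56 mm long (y -28 to 28), 34 mm in diameter, axle 50 mm above the table
- unit_a_roller4 (a joint): turn of the wooden roller at x = 42 mm, y = 0 of unit_a, rad, 0 at the start; free either way, stays where it stops. It lies along y: 56 mm long (y -28 to 28), 34 mm in diameter, axle 50 mm above the table
- unit_a_roller5 (a joint): turn of the wooden roller at x = 84 mm, y = 0 of unit_a, rad, 0 at the start; free either way, stays where it stops. It lies along y: 56 mm long (y -28 to 28), 34 mm in diameter, axle 50 mm above the table
- unit_a_bed (a joint): how far the sprung bed that carries all five rollers of unit_a is pressed down, m: 0 up (at rest), 0.010 on its stop. It stays level; pressed from above it begins to sink at about 1 N, gives 2 mm per N and meets its stop at about 6 N; let go, it rises again
- unit_b: second of two identical foot rollers (either may stand anywhere): loose wooden frame 250 x 90 mm, about 1.3 kg in all, on rubber feet, with one row of five ribbed rollers. Origin: centre of its underside, on the table; x along the row, y across, z up. Roller tops are 67 mm above the table; the frame's side rails and end bars (ends at x = +-125 mm) are 52 mm high
- unit_b_roller1 (a joint): turn of the wooden roller at x = -84 mm, y = 0 of unit_b, rad, 0 at the start; free either way, stays where it stops. It lies along y: 56 mm long (y -28 to 28), 34 mm in diameter, axle 50 mm above the table
- unit_b_roller2 (a joint): turn of the wooden roller at x = -42 mm, y = 0 of unit_b, rad, 0 at the start; free either way, stays where it stops. It lies along y: 56 mm long (y -28 to 28), 34 mm in diameter, axle 50 mm above the table
- unit_b_roller3 (a joint): turn of the wooden roller at x = 0 mm, y = 0 of unit_b, rad, 0 at the start; free either way, stays where it stops. It lies along y: 56 mm long (y -28 to 28), 34 mm in diameter, axle 50 mm above the table
- unit_b_roller4 (a joint): turn of the wooden roller at x = 42 mm, y = 0 of unit_b, rad, 0 at the start; free either way, stays where it stops. It lies along y: 56 mm long (y -28 to 28), 34 mm in diameter, axle 50 mm above the table
- unit_b_roller5 (a joint): turn of the wooden roller at x = 84 mm, y = 0 of unit_b, rad, 0 at the start; free either way, stays where it stops. It lies along y: 56 mm long (y -28 to 28), 34 mm in diameter, axle 50 mm above the table
- unit_b_bed (a joint): how far the sprung bed that carries all five rollers of unit_b is pressed down, m: 0 up (at rest), 0.010 on its stop. It stays level; pressed from above it begins to sink at about 1 N, gives 2 mm per N and meets its stop at about 6 N; let go, it rises again
- tissue_pack: soft pack of paper tissues, 200 x 105 x 55 mm with a tuft 90 mm high, origin under its centre; stands in the row with the two foot rollers, to be left alone
- balm_jar: small glass jar with metal lid, 52 mm across, 42 mm high, origin under its centre, off the end of one foot roller; left alone
- scrub_brush: wooden nail brush lying bristles down, 100 x 34 x 32 mm, origin under its centre, off the end of the other foot roller; left alone
- pump_bottle_a: clear pump bottle, 68 mm across, 195 mm high, at the right side; left alone
- pump_bottle_b: a second pump bottle, the same; left alone
- spray_bottle: white square spray bottle, 62 mm wide, 220 mm high, at the right side; left alone
- cotton_canister: round canister of cotton pads, 76 mm across, 92 mm high, at the left side; left alone

How it is judged (in metres and radians):
At the end, for the whole second after the job is handed in: Every one of the ten rollers has turned by more than 0.5 rad either way from its start, the roller beds are up again (less than 2 mm down), and both units stand level, at rest and within 25 mm of where they were (value of joint each of unit_a_bed, unit_b_bed below 0.002 m and (value of joint unit_a_roller1 above 0.5 rad or value of joint unit_a_roller1 below -0.5 rad) and (value of joint unit_a_roller2 above 0.5 rad or value of joint unit_a_roller2 below -0.5 rad) and (value of joint unit_a_roller3 above 0.5 rad or value of joint unit_a_roller3 below -0.5 rad) and (value of joint unit_a_roller4 above 0.5 rad or value of joint unit_a_roller4 below -0.5 rad) and (value of joint unit_a_roller5 above 0.5 rad or value of joint unit_a_roller5 below -0.5 rad) and distance of each of unit_a, unit_b from where it was at the start of the episode below 0.025 m and angle between each of unit_a, unit_b's own z axis and vertical below 0.05 rad and linear speed of each of unit_a, unit_b below 0.02 m/s and (value of joint unit_b_roller1 above 0.5 rad or value of joint unit_b_roller1 below -0.5 rad) and (value of joint unit_b_roller2 above 0.5 rad or value of joint unit_b_roller2 below -0.5 rad) and (value of joint unit_b_roller3 above 0.5 rad or value of joint unit_b_roller3 below -0.5 rad) and (value of joint unit_b_roller4 above 0.5 rad or value of joint unit_b_roller4 below -0.5 rad) and (value of joint unit_b_roller5 above 0.5 rad or value of joint unit_b_roller5 below -0.5 rad)); the robot touches nothing.
It fails at once if a foot roller unit was lifted or tipped ((height (world z) of unit_a above 0.012 m or angle between unit_a's own z axis and vertical above 0.12 rad) or (height (world z) of unit_b above 0.012 m or angle between unit_b's own z axis and vertical above 0.12 rad)).
It fails at once if a foot roller unit was shoved over the table (distance of any of unit_a, unit_b from where it was at the start of the episode above 0.03 m).
It fails at once if a roller bed was pressed down onto its stop (value of joint any of unit_a_bed, unit_b_bed above 0.0093 m).
It fails at once if something else on the table was knocked, moved or tipped ((distance of tissue_pack from where it was at the start of the episode above 0.02 m or angle between tissue_pack's own z axis and vertical above 0.2 rad) or (distance of balm_jar from where it was at the start of the episode above 0.02 m or angle between balm_jar's own z axis and vertical above 0.2 rad) or (distance of scrub_brush from where it was at the start of the episode above 0.02 m or angle between scrub_brush's own z axis and vertical above 0.2 rad) or (distance of pump_bottle_a from where it was at the start of the episode above 0.02 m or angle between pump_bottle_a's own z axis and vertical above 0.2 rad) or (distance of pump_bottle_b from where it was at the start of the episode above 0.02 m or angle between pump_bottle_b's own z axis and vertical above 0.2 rad) or (distance of spray_bottle from where it was at the start of the episode above 0.02 m or angle between spray_bottle's own z axis and vertical above 0.2 rad) or (distance of cotton_canister from where it was at the start of the episode above 0.02 m or angle between cotton_canister's own z axis and vertical above 0.2 rad)).
It also fails if it takes over 51 s, if anything falls off the work surface, if the arm or the gripper's body presses on something with over 40 N, if the wrist force passes 120 N, or if a joint passes its speed limit or range.

## Robot

A 6-joint arm with a two-finger parallel gripper is mounted at the origin on the work surface. World frame = base frame: x ahead of the robot, y to its left, z up, the work surface at z = 0. Lengths are in m, angles in degrees, forces in N, time in s.
With the tool pointing down it reaches from about 0.4 to 0.825 m from the base axis. Payload 7 kg.
Tool frame: the origin (TCP) lies midway between the tips of the shut fingers; the grasp point (between the pads) lies 19 mm behind it; z points along the fingers, y is the direction in which the jaws open and shut (so a half turn about z gives the same grasp; the last joint's range is limited). The gripper opens to 88 mm and grips with 3 to 60 N. Pads are 19 mm wide; open, the fingers measure 130 mm over their backs; the gripper's body (78 mm by 193 mm) begins 47 mm behind the grasp point.
Start: joints at [81.308, 20.546, 0.682, 0, -70.136, -16.507], TCP at [0.287, 0.611, 0.227] pointing down, gripper open.
Joint ranges: [-176.03, 176.03], [-82.01, 121.73], [-58.28, 71.71], [-173.87, 95.51], [-174.79, -0.11], [-173.66, 173.66]. Speed limits (degrees/s): [136.94, 136.94, 172.46, 180, 180, 180].

## Interface

Orientations are given as [roll, pitch, yaw] about the fixed x, y, z axes, in that order (R = Rz(yaw) Ry(pitch) Rx(roll)).
In Python, from plant import r gives the robot as it stands. The module is installed in compiled form; this text tells all that it offers.
- The arm moves only by the tool send_rows, never from a script. Its argument "motion" is a list of rows, each an object with "travel": the shift along the tool's x, y, z in m, a list of three; "spin": the turn about the tool's z in degrees. In form: [{"travel": [tx, ty, tz], "spin": spin}, ...]. A call has 1 to 5 rows; each row shifts and turns the pose as measured when the row begins, along the tool's axes as they then stand; what a row does not reach is not made up. A row lasts 1/12 s, in which the tool goes at most 41.7 mm and 7.16 degrees, less where a joint would pass 70% of its speed; a pose out of reach is approached as far as the arm can. A call is refused whole if a number of a shift passes 0.0417 or a number of a turn 7.16, either way. A call with a gripper value outside its range is refused whole. "gripper" is the gripper command: -1 is shut, 1 is fully open, values between are in proportion, set as the call begins (left out, the last holds). The fingers move at their own pace and stop on an object; "squeeze" is the grip in N (left out, the last holds). Time passes only in rows, so rows that do not move let the fingers close. It gives the time, the measured TCP pose, the force and the opening at its end, in the units of the state.
- r.get_state(): the state, without advancing time (a new reading comes with each control period).
- r.capture(name): name is "scene" or "top"; returns (picture, depth): 420x560x3 uint8, blue, green, red; 420x560 float32, m along the optical axis (not along the pixel's ray), 0 where there is no reading.
- r.get_calibration(name): a dict with "fov_y" (degrees; the focal length in pixels is half the picture's height over the tangent of half this angle, whatever the lens; pixels are square), "cx", "cy" (the principal point, pixels), "k1" (the pictures are not rectified: a ray, as slopes to the right and down, at radius r is drawn at 1 + k1 r^2 times it, then the intrinsics apply), "origin" and "orientation" of the camera in the world. Camera axes: x right, y down, z forward; pixel columns grow to the right and rows downward; lengths in m; the calibration is good to about 2 mm. A picture is of the moment at which its call begins. get_calibration takes no time and is no camera call.
- r.close_job(): hands the job in, once; it reports no verdict.
Trained networks look in the newest picture that a camera, given by its name, has taken for a name from the list of things; names that differ only in an ending like _2 or _b are one class to them, and where a whole thing is asked for, a point or a joint stands for the part that bears it (a point fixed in the world has none). Each returns a list of dicts, best first, with "conf" (0 to 1); they miss things now and then, are a little off and sometimes report something else, mostly with a low value. They report only what shows in the picture. A call takes as long as a camera call.
- r.boxes_of(camera, target): "at" ([x, y, z] in m, in the coordinates of the camera as it stood for that picture, good to about 4 mm: the middle of the surface that is visible of it).
- r.pinpoint(camera, target): "at" ([x, y, z] in m, in the coordinates of the camera as it stood for that picture, good to about 4 mm: a listed point, or the origin of a listed thing).
The state is a dict: "time_s": time; "joints": joint angles; "qd": joint speeds; "joint_torque": joint torques, N m; "tcp_pos": TCP position; "eef_rot": TCP orientation; "contact_force": force on the tool from outside, world axes, zero at the start; "moment": the same for the moment, N m; "gripper_width": finger opening in m.
Only numpy, scipy, OpenCV 4.12 (cv2) and the standard library are available. Lean on these libraries where they do the work, as an engineer would, in place of code of your own. Each camera call takes 0.05 s, during which the arm holds its last target. There are 200 camera calls.

## Working session

There is one attempt and no reset: what is moved stays moved. The work goes in short steps, Python scripts to look and compute and a tool call to move; the robot and the scene stay as the last step left them, time stands still between calls to the robot, and variables do not carry over. Pictures are saved under pics/ and viewed, about 8 in all and at most 12, crops included, and the job is handed in when it is done.

Besides the shell and the picture viewer there is one more tool, called after "Emit:" by a JSON object that holds its "method" and its "body". send_rows: Moves the arm, as the interface text tells. Its arguments: {"type":"object","properties":{"motion":{"type":"array"},"gripper":{"type":"number"},"squeeze":{"type":"number"}},"required":["motion"]}

```bash
mkdir -p pics
cat > h.py <<'E'
import numpy as np, cv2
from scipy.spatial.transform import Rotation as R
from plant import r
def cam(n):
    c=r.get_calibration(n); o=c["orientation"]
    M=R.from_euler('xyz',o,degrees=True).as_matrix() if np.ndim(o)==1 and len(o)==3 else np.array(o)
    return c,M,np.array(c["origin"])
def w(n,p):
    c,M,o=cam(n); return M@np.array(p)+o
def cloud(n,d):
    c,M,o=cam(n); h,wd=d.shape; f=h/2/np.tan(np.radians(c["fov_y"]/2))
    K=np.array([[f,0,c["cx"]],[0,f,c["cy"]],[0,0,1.]])
    v,u=np.mgrid[:h,:wd]; uv=np.stack([u,v],-1).reshape(-1,1,2).astype(float)
    s=cv2.undistortPoints(uv,K,np.array([c["k1"],0,0,0.])).reshape(h,wd,2)
    P=np.dstack([s*d[...,None],d]); return P@M.T+o
E
python3 - <<'E'
from h import *
print(r.get_state())
for n in("top","scene"):
    print(r.get_calibration(n))
    p,d=r.capture(n); cv2.imwrite(f"pics/{n}1.png",p); np.save(f"pics/{n}d.npy",d)
    for t in("unit_a","tissue_pack","balm_jar","scrub_brush","pump_bottle_a","spray_bottle","cotton_canister"):
        print(t,[(round(x["conf"],2),w(n,x["at"]).round(3).tolist()) for x in r.pinpoint(n,t)[:3]])
    for t in ("unit_a_roller1","unit_a_roller5"):
        print(t,[(round(x["conf"],2),w(n,x["at"]).round(3).tolist()) for x in r.pinpoint(n,t)[:4]])
print(r.get_state()["time_s"])
E
```

```text
{'time_s': 0.0, 'joints': array([ 8.13075837e+01,  2.05913505e+01,  6.31989709e-01, -2.18924591e-02,
       -7.01356576e+01, -1.65058422e+01]), 'qd': array([-0.0787899 , -0.00378092,  0.0612778 , -0.06278984,  0.09716605,
       -0.01660842]), 'joint_torque': array([ 1.22465586e-03, -5.82714951e+01,  2.93045801e+01,  6.99667364e+00,
        6.97305237e-03, -1.60160885e-04]), 'tcp_pos': array([0.28719613, 0.61029075, 0.22560452]), 'eef_rot': array([ 1.79903050e+02, -7.26684268e-03, -2.52057083e+01]), 'contact_force': array([-0.44767195,  0.06031181, -0.02923608]), 'moment': array([-0.01589121, -0.01394932,  0.00521226]), 'gripper_width': 0.08748071057543322}
{'fov_y': 45.87242678461281, 'cx': 278.8339724608246, 'cy': 218.22258384787327, 'k1': -0.04616216456182911, 'origin': array([ 0.40329045, -0.0203501 ,  1.49868522]), 'orientation': array([-174.02924718,    1.00740264,  -88.36918012])}
unit_a [(0.78, [0.471, 0.28, 0.002]), (0.68, [0.549, -0.009, 0.0])]
tissue_pack [(0.94, [0.454, -0.291, 0.002])]
balm_jar [(0.62, [0.657, 0.231, 0.004])]
scrub_brush [(0.67, [0.712, 0.071, 0.001]), (0.21, [0.359, -0.519, 0.0])]
pump_bottle_a [(0.84, [0.57, -0.561, 0.003]), (0.73, [0.461, -0.559, 0.001]), (0.4, [0.473, 0.281, 0.003])]
spray_bottle [(0.62, [0.361, -0.523, 0.001])]
cotton_canister [(0.83, [0.415, 0.532, -0.005])]Traceback (most recent call last):
  File "<stdin>", line 9, in <module>
ValueError: it knows: balm_jar, cotton_canister, pump_bottle, scrub_brush, spray_bottle, tissue_pack, unit
```

Run:
```python
from h import *
n="scene"; p,d2=r.capture(n); cv2.imwrite("pics/scene1.png",p)
P2=cloud(n,d2); d=np.load("pics/topd.npy"); P=cloud("top",d)
for N,Q in(("top",P),("scene",P2)):
  for c in((.472,.28),(.549,-.009)):
    D=np.hypot(Q[...,0]-c[0],Q[...,1]-c[1])
    for lo,hi,rad in((.035,.08,.15),(.057,.075,.125)):
      m=(Q[...,2]>lo)&(Q[...,2]<hi)&(D<rad)
      x=Q[m][:,:2].astype(np.float32); rc=cv2.minAreaRect(x)
      b=cv2.boxPoints(rc); e=b[1]-b[0]; e2=b[2]-b[1]
      if np.linalg.norm(e2)>np.linalg.norm(e): e=e2
      print(N,m.sum(),rc[0],np.round(rc[1],3),"long axis deg",np.degrees(np.arctan2(e[1],e[0]))%180,"z",np.percentile(Q[m][:,2],[5,50,95,99]).round(3))
  m=(Q[...,2]<.02)&(abs(Q[...,0]-.5)<.3)&(abs(Q[...,1])<.4); print("table z",np.median(Q[m][:,2]))
cv2.imwrite("pics/both.png",np.hstack([cv2.resize(cv2.imread("pics/top1.png"),(400,300)),cv2.resize(p,(400,300))]))
```

```text
top 2267 (0.47365665435791016, 0.2759462594985962) [0.091 0.251] long axis deg 175.6011 z [0.044 0.054 0.067 0.071]
top 867 (0.4721200466156006, 0.27538809180259705) [0.085 0.229] long axis deg 175.83383 z [0.058 0.063 0.069 0.072]
top 2212 (0.5470992922782898, -0.0061592161655426025) [0.249 0.092] long axis deg 25.197172 z [0.046 0.055 0.068 0.071]
top 936 (0.5477319955825806, -0.00503886491060257) [0.237 0.086] long axis deg 24.96279 z [0.058 0.063 0.07  0.072]
table z 0.0006055551839224682
scene 1652 (0.4778268337249756, 0.27849599719047546) [0.091 0.252] long axis deg 175.46268 z [0.04  0.052 0.065 0.067]
scene 558 (0.4785652458667755, 0.2772707939147949) [0.057 0.2  ] long axis deg 175.84166 z [0.058 0.062 0.066 0.068]
scene 1480 (0.5512142777442932, -0.005646251142024994) [0.256 0.091] long axis deg 25.75665 z [0.041 0.052 0.065 0.068]
scene 524 (0.5556107759475708, -0.004067465662956238) [0.191 0.055] long axis deg 25.207804 z [0.058 0.062 0.067 0.069]
table z -0.0021660030336206892
```

View pics/top1.png

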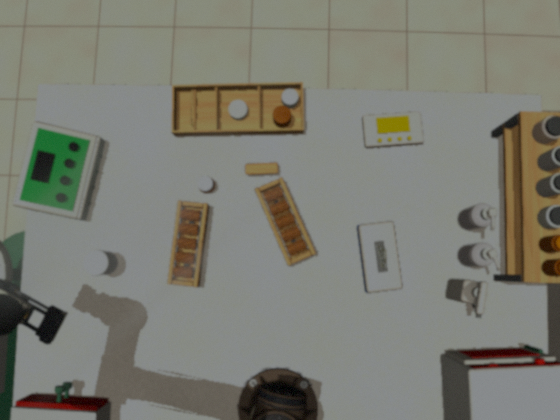

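View pics/scene1.png

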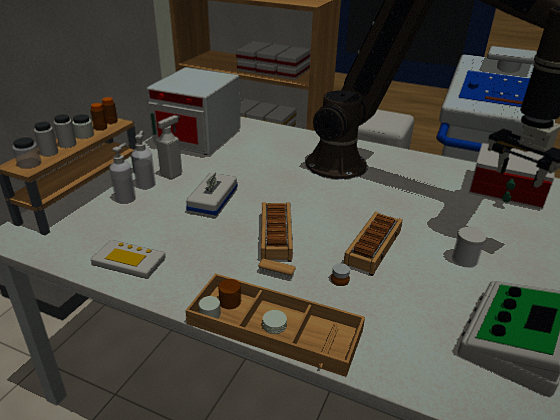

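Emit:
{"method": "send_rows", "body": {"motion": [{"travel": [0.025,0.028,0],"spin": 0},{"travel": [0.025,0.028,0],"spin": 0},{"travel": [0.025,0.028,0],"spin": 0},{"travel": [0.025,0.028,0],"spin": 0},{"travel": [0.025,0.028,0],"spin": 0}], "gripper": -1, "squeeze": 10}}

```text
time_s: 0.87
tcp_pos: [0.3404, 0.4305, 0.2232]
eef_rot: [179.9, -0.1, -24.8]
contact_force: [1.0, -0.0, 1.1]
gripper_width: 0.0602
```

Emit:
{"method": "send_rows", "body": {"motion": [{"travel": [0.025,0.028,0],"spin": 0},{"travel": [0.025,0.028,0],"spin": 0},{"travel": [0,0,0],"spin": -7},{"travel": [0,0,0],"spin": -7},{"travel": [0,0,0],"spin": -7}]}}

```text
time_s: 1.28
tcp_pos: [0.3637, 0.347, 0.2252]
eef_rot: [-180.0, -0.0, -3.6]
contact_force: [0.0, 0.8, -0.1]
gripper_width: 0.0264
```

Emit:
{"method": "send_rows", "body": {"motion": [{"travel": [0.012,0.031,0],"spin": 0.8},{"travel": [0.012,0.031,0],"spin": 0},{"travel": [0,0,0.04],"spin": 0},{"travel": [0,0,0.04],"spin": 0},{"travel": [0,0,0.03],"spin": 0}]}}

```text
time_s: 1.7
tcp_pos: [0.3892, 0.2859, 0.1217]
eef_rot: [-178.9, -0.7, -3.8]
contact_force: [0.6, 0.1, -0.8]
gripper_width: 0.0009
```

Emit:
{"method": "send_rows", "body": {"motion": [{"travel": [0,0,0],"spin": 0},{"travel": [0,0,0],"spin": 0}]}}

```text
time_s: 1.87
tcp_pos: [0.3873, 0.2824, 0.1173]
eef_rot: [-179.4, -0.5, -3.9]
contact_force: [0.1, 1.5, -0.0]
gripper_width: 0.0007
```

Run:
```python
from h import *
for n in("top","scene"):
    p,d=r.capture(n); cv2.imwrite(f"pics/{n}2.png",p)
    s=r.get_state(); print(s["tcp_pos"].round(4),s["eef_rot"].round(2),s["contact_force"].round(2),s["gripper_width"])
a=cv2.imread("pics/top2.png")[190:300,140:330]; b=cv2.imread("pics/scene2.png")[150:290,230:430]
cv2.imwrite("pics/c2.png",np.hstack([cv2.resize(a,(400,400*110//190)),cv2.resize(b,(400,280))[:231]]))
```

```text
[0.3871 0.2825 0.1173] [-179.38   -0.43   -3.92] [-1.07 -0.36 -0.35] 0.0005490177980934963
[0.3875 0.2832 0.1182] [-179.29   -0.49   -3.9 ] [-0.66 -0.31  0.72] 0.0003435024026752746
```

View pics/c2.png

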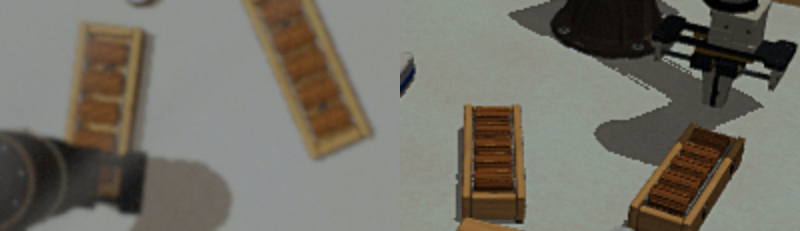

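Emit:
{"method": "send_rows", "body": {"motion": [{"travel": [0,0,0.02],"spin": 0.5},{"travel": [0,0,0.015],"spin": 0},{"travel": [0,0,0.006],"spin": 0},{"travel": [0,0,0],"spin": 0},{"travel": [0,0,0],"spin": 0}]}}

```text
time_s: 2.38
tcp_pos: [0.3919, 0.2906, 0.0855]
eef_rot: [-178.5, -1.0, -4.2]
contact_force: [0.5, 0.3, -0.3]
gripper_width: 0.0004
```

```bash
cat > st.py <<'E'
from h import *
F=[];Z=[]
for i in range(4):
    r.capture("scene"); s=r.get_state(); F.append(s["contact_force"]); Z.append(np.r_[s["tcp_pos"],s["eef_rot"]])
print("F",np.mean(F,0).round(2),"pose",np.mean(Z,0).round(4),"sd z",np.std(Z,0)[:3].round(5),s["time_s"])
E
python3 st.py
```

```text
F [ 0.01 -0.34 -0.02] pose [ 3.919000e-01  2.906000e-01  8.550000e-02 -1.785116e+02 -9.749000e-01
 -4.249200e+00] sd z [0.00011 0.00019 0.00021] 2.5833
```

Emit:
{"method": "send_rows", "body": {"motion": [{"travel": [-0.004,0.004,0.003],"spin": 0},{"travel": [-0.004,0.004,0.003],"spin": 0},{"travel": [0,0,0.003],"spin": 0},{"travel": [0,0,0.003],"spin": 0}]}}

```text
time_s: 2.92
tcp_pos: [0.3829, 0.283, 0.0735]
eef_rot: [-178.4, -1.0, -4.3]
contact_force: [0.8, -0.4, -0.0]
gripper_width: 0.0006
```

```bash
python3 st.py
```

```text
F [-0.36 -0.09 -0.34] pose [ 3.829000e-01  2.829000e-01  7.320000e-02 -1.784291e+02 -1.006700e+00
 -4.277100e+00] sd z [0.00022 0.00024 0.00026] 3.1167
```

Emit:
{"method": "send_rows", "body": {"motion": [{"travel": [0,0,0.002],"spin": 0},{"travel": [0,0,0.002],"spin": 0},{"travel": [0,0,0.002],"spin": 0},{"travel": [0,0,0],"spin": 0}]}}

```text
time_s: 3.45
tcp_pos: [0.3839, 0.2841, 0.0672]
eef_rot: [-178.4, -1.1, -4.3]
contact_force: [-1.1, -0.6, 1.1]
gripper_width: 0.0002
```

```bash
python3 st.py
```

```text
F [-0.15  0.12 -0.03] pose [ 3.838000e-01  2.841000e-01  6.740000e-02 -1.783717e+02 -1.054800e+00
 -4.266800e+00] sd z [0.e+00 1.e-05 9.e-05] 3.65
```

Emit:
{"method": "send_rows", "body": {"motion": [{"travel": [0,0,0.001],"spin": 0},{"travel": [0,0,0.001],"spin": 0},{"travel": [0,0,0],"spin": 0}]}}

```text
time_s: 3.9
tcp_pos: [0.384, 0.2842, 0.0658]
eef_rot: [-178.3, -1.1, -4.3]
contact_force: [-0.3, -0.3, 2.3]
gripper_width: 0.0007
```

```bash
python3 st.py
```

```text
F [-0.51 -1.2   1.77] pose [ 3.841000e-01  2.842000e-01  6.590000e-02 -1.783443e+02 -1.080600e+00
 -4.260500e+00] sd z [1.e-05 2.e-05 2.e-05] 4.1
```

Emit:
{"method": "send_rows", "body": {"motion": [{"travel": [0,0,0.001],"spin": 0},{"travel": [0.002,0,0.0008],"spin": 0},{"travel": [0.006,0,0.0001],"spin": 0},{"travel": [0.008,0,0.0002],"spin": 0}]}}

```text
time_s: 4.43
tcp_pos: [0.4002, 0.283, 0.0644]
eef_rot: [-178.3, -1.1, -4.2]
contact_force: [-0.6, -1.0, 1.9]
gripper_width: 0.0003
```

Emit:
{"method": "send_rows", "body": {"motion": [{"travel": [0.008,0,0.0002],"spin": 0},{"travel": [0.008,0,0.0002],"spin": 0},{"travel": [0.008,0,0.0002],"spin": 0}]}}

```text
time_s: 4.68
tcp_pos: [0.427, 0.2812, 0.0641]
eef_rot: [-178.3, -1.1, -4.2]
contact_force: [-0.7, -1.1, 2.4]
gripper_width: 0.0002
```

Emit:
{"method": "send_rows", "body": {"motion": [{"travel": [0.008,0,0.0002],"spin": 0},{"travel": [0.008,0,0.0002],"spin": 0},{"travel": [0.008,0,0.0002],"spin": 0},{"travel": [0.008,0,0.0002],"spin": 0},{"travel": [0.008,0,0.0002],"spin": 0}]}}

```text
time_s: 5.1
tcp_pos: [0.4726, 0.2776, 0.0636]
eef_rot: [-178.3, -1.1, -4.2]
contact_force: [-0.7, -1.4, 2.6]
gripper_width: 0.0005
```

Run:
```python
from h import *
p,d=r.capture("scene"); cv2.imwrite("pics/s3.png",cv2.resize(p[150:300,240:430],(760,600),interpolation=cv2.INTER_CUBIC)); print(r.get_state()["tcp_pos"],r.get_state()["contact_force"])
```

```text
[0.47384743 0.27776691 0.06357833] [ 2.67463808 -1.48221201  3.60553969]
```

View pics/s3.png

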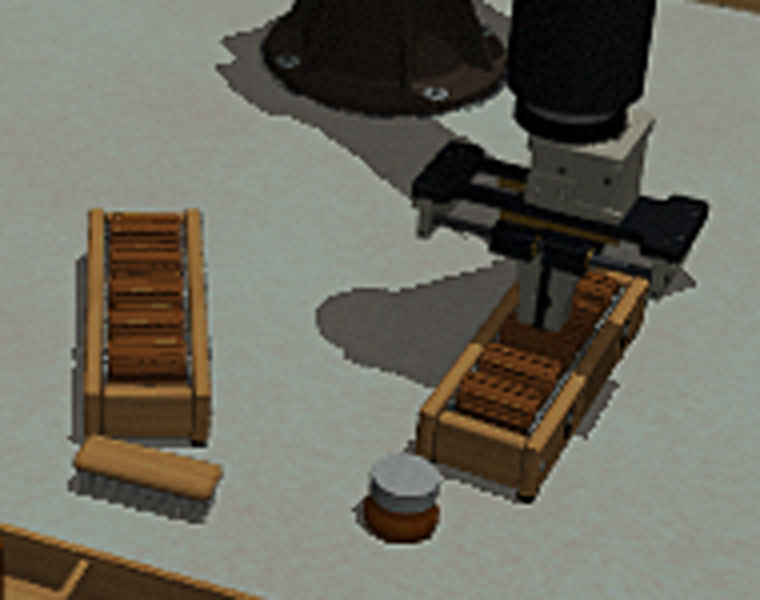

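Emit:
{"method": "send_rows", "body": {"motion": [{"travel": [0.008,0,0.0001],"spin": 0},{"travel": [0.008,0,0.0001],"spin": 0},{"travel": [0.008,0,0.0001],"spin": 0},{"travel": [0.008,0,0.0001],"spin": 0},{"travel": [0.008,0,0.0001],"spin": 0}]}}

```text
time_s: 5.57
tcp_pos: [0.5171, 0.2744, 0.0639]
eef_rot: [-178.3, -1.1, -4.2]
contact_force: [-1.1, -0.9, 3.4]
gripper_width: 0.0001
```

Emit:
{"method": "send_rows", "body": {"motion": [{"travel": [0.008,0,0.0001],"spin": 0},{"travel": [0.008,0,0.0001],"spin": 0},{"travel": [0.008,0,0.0001],"spin": 0},{"travel": [0.008,0,0.0001],"spin": 0},{"travel": [0.008,0,0.0001],"spin": 0}]}}

```text
time_s: 5.98
tcp_pos: [0.5616, 0.271, 0.0641]
eef_rot: [-178.3, -1.1, -4.2]
contact_force: [-0.2, -0.9, 3.5]
gripper_width: 0.0003
```

Emit:
{"method": "send_rows", "body": {"motion": [{"travel": [0.008,0,0.0001],"spin": 0},{"travel": [0.008,0,0],"spin": 0},{"travel": [0.004,0,-0.004],"spin": 0},{"travel": [0,0,-0.02],"spin": 0},{"travel": [0,0,-0.03],"spin": 0}]}}

```text
time_s: 6.4
tcp_pos: [0.5813, 0.2652, 0.112]
eef_rot: [-178.8, -0.5, -4.4]
contact_force: [0.5, 1.4, 0.5]
gripper_width: 0.0004
```

Emit:
{"method": "send_rows", "body": {"motion": [{"travel": [0,0,-0.03],"spin": 0},{"travel": [0,0.03,0],"spin": 0},{"travel": [0,0.03,0],"spin": 0},{"travel": [0,0.03,0],"spin": 0},{"travel": [0,0,0],"spin": 0}]}}

```text
time_s: 6.82
tcp_pos: [0.5773, 0.1753, 0.1484]
eef_rot: [-178.5, -1.0, -4.1]
contact_force: [-1.7, 0.6, -0.3]
gripper_width: 0.0002
```

Run:
```python
from h import *
for n in("top","scene"):
  p,d=r.capture(n); cv2.imwrite(f"pics/{n}4.png",p); s=r.get_state()
o=cv2.imread("pics/scene1.png"); b=(slice(200,280),slice(335,415))
g=lambda i:cv2.resize(i[b],(400,400),interpolation=cv2.INTER_CUBIC)
cv2.imwrite("pics/c4.png",np.hstack([g(o),g(p)]))
print(s["tcp_pos"],s["eef_rot"],s["contact_force"],s["time_s"])
for n in("top","scene"): print([(x["conf"],w(n,x["at"]).round(3)) for x in r.pinpoint(n,"unit_a")])
```

```text
[0.5785632  0.17811103 0.14861392] [-178.42001977   -1.0476711    -4.07757067] [-0.06789582  0.21355478  0.33883168] 6.9167
[(0.75, array([0.471, 0.281, 0.001])), (0.61, array([ 0.547, -0.008,  0.001]))]
[(0.84, array([ 0.552, -0.006, -0.001])), (0.63, array([ 0.477,  0.279, -0.004])), (0.38, array([ 0.409,  0.533, -0.004]))]
```

View pics/c4.png

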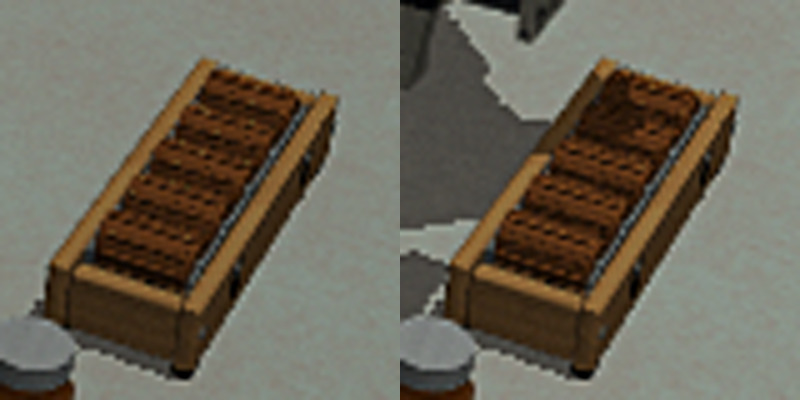

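Emit:
{"method": "send_rows", "body": {"motion": [{"travel": [0.016,0.035,0],"spin": 0},{"travel": [0.016,0.035,0],"spin": 0},{"travel": [0.016,0.035,0],"spin": 0},{"travel": [0.016,0.035,0],"spin": 0},{"travel": [0,0,0],"spin": -7}]}}

```text
time_s: 7.43
tcp_pos: [0.6366, 0.0387, 0.1443]
eef_rot: [-178.6, -1.2, 3.7]
contact_force: [0.9, 1.4, 0.1]
gripper_width: 0.0005
```

Emit:
{"method": "send_rows", "body": {"motion": [{"travel": [0,0,0],"spin": -7},{"travel": [0,0,0],"spin": -7},{"travel": [0,0,0],"spin": -6},{"travel": [0,0,0],"spin": -2},{"travel": [0,0,0],"spin": 0}]}}

```text
time_s: 7.85
tcp_pos: [0.6389, 0.0395, 0.141]
eef_rot: [-179.1, -1.4, 27.1]
contact_force: [-1.3, 0.2, 0.8]
gripper_width: 0.0002
```

```bash
python3 st.py
python3 - <<'E'
from h import *
p,d=r.capture("scene"); cv2.imwrite("pics/scene5.png",p)
o=cv2.imread("pics/scene1.png"); b=(slice(200,280),slice(335,415))
g=lambda i:cv2.resize(i[b],(400,400),interpolation=cv2.INTER_LANCZOS4)
c=np.hstack([g(o),g(p)]); cv2.imwrite("pics/c5.png",np.clip(c*1.6,0,255).astype(np.uint8))
E
```

```text
F [ 0.02 -0.05 -0.16] pose [ 6.388000e-01  3.940000e-02  1.411000e-01 -1.791053e+02 -1.440200e+00
  2.690310e+01] sd z [5.0e-05 1.5e-04 1.6e-04] 8.05
```

View pics/c5.png

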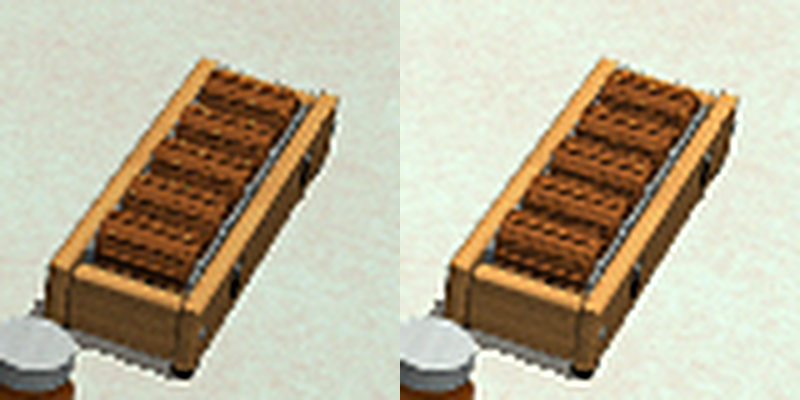

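Emit:
{"method": "send_rows", "body": {"motion": [{"travel": [-0.004,0.001,0.011],"spin": 1.6},{"travel": [-0.004,0.001,0.011],"spin": 0},{"travel": [0,0,0.011],"spin": 0},{"travel": [0,0,0.011],"spin": 0},{"travel": [0,0,0.008],"spin": 0}]}}

```text
time_s: 8.52
tcp_pos: [0.6354, 0.0364, 0.0898]
eef_rot: [-179.1, -1.8, 25.1]
contact_force: [0.3, -0.0, -0.7]
gripper_width: 0.0006
```

```bash
python3 st.py
```

```text
F [-0.18 -0.06 -0.22] pose [ 6.350000e-01  3.630000e-02  8.940000e-02 -1.791246e+02 -1.695000e+00
  2.509670e+01] sd z [4.90e-04 5.00e-05 1.04e-03] 8.7167
```

Emit:
{"method": "send_rows", "body": {"motion": [{"travel": [-0.002,0.001,0.006],"spin": 0},{"travel": [-0.002,0.001,0.006],"spin": 0},{"travel": [0,0,0.004],"spin": 0},{"travel": [0,0,0.003],"spin": 0},{"travel": [0,0,0],"spin": 0}]}}

```text
time_s: 9.13
tcp_pos: [0.6346, 0.0334, 0.0717]
eef_rot: [-179.2, -2.0, 25.1]
contact_force: [-0.5, -0.2, -0.1]
gripper_width: 0.0005
```

```bash
python3 st.py
```

```text
F [-0.05  0.02  0.36] pose [ 6.350000e-01  3.350000e-02  7.240000e-02 -1.792054e+02 -2.022300e+00
  2.513770e+01] sd z [1.8e-04 7.0e-05 2.7e-04] 9.3333
```

Emit:
{"method": "send_rows", "body": {"motion": [{"travel": [-0.003,0,0.002],"spin": 0},{"travel": [0,0,0.002],"spin": 0},{"travel": [0,0,0.002],"spin": 0},{"travel": [0,0,0.001],"spin": 0},{"travel": [0,0,0],"spin": 0}]}}

```text
time_s: 9.75
tcp_pos: [0.6333, 0.0327, 0.0662]
eef_rot: [-179.2, -2.2, 25.2]
contact_force: [0.1, -0.1, 1.9]
gripper_width: 0.0002
```

```bash
python3 st.py
```

```text
F [-0.08 -0.4   1.94] pose [ 6.334000e-01  3.270000e-02  6.640000e-02 -1.792429e+02 -2.193900e+00
  2.516770e+01] sd z [2.e-05 3.e-05 5.e-05] 9.95
```

Emit:
{"method": "send_rows", "body": {"motion": [{"travel": [0,0,0.001],"spin": 0},{"travel": [-0.002,0,0.0008],"spin": 0},{"travel": [-0.006,0,-0.0002],"spin": 0},{"travel": [-0.008,0,-0.0003],"spin": 0}]}}

```text
time_s: 10.28
tcp_pos: [0.6199, 0.0263, 0.0648]
eef_rot: [-179.3, -2.3, 25.2]
contact_force: [-0.8, -0.7, 1.6]
gripper_width: 0.0005
```

Emit:
{"method": "send_rows", "body": {"motion": [{"travel": [-0.008,0,-0.0003],"spin": 0},{"travel": [-0.008,0,-0.0003],"spin": 0},{"travel": [-0.008,0,-0.0003],"spin": 0}]}}

```text
time_s: 10.53
tcp_pos: [0.5953, 0.0148, 0.0646]
eef_rot: [-179.3, -2.3, 25.2]
contact_force: [0.5, 0.9, 3.1]
gripper_width: 0.0005
```

Emit:
{"method": "send_rows", "body": {"motion": [{"travel": [-0.008,0,-0.0003],"spin": 0},{"travel": [-0.008,0,-0.0003],"spin": 0},{"travel": [-0.008,0,-0.0003],"spin": 0},{"travel": [-0.008,0,-0.0003],"spin": 0},{"travel": [-0.008,0,-0.0003],"spin": 0}]}}

```text
time_s: 10.95
tcp_pos: [0.5543, -0.0045, 0.0649]
eef_rot: [-179.3, -2.3, 25.2]
contact_force: [-0.1, 0.9, 1.8]
gripper_width: 0.0005
```

Emit:
{"method": "send_rows", "body": {"motion": [{"travel": [-0.008,0,-0.0003],"spin": 0},{"travel": [-0.008,0,-0.0003],"spin": 0},{"travel": [-0.008,0,-0.0003],"spin": 0},{"travel": [-0.008,0,-0.0003],"spin": 0},{"travel": [-0.008,0,-0.0003],"spin": 0}]}}

```text
time_s: 11.37
tcp_pos: [0.514, -0.0234, 0.0649]
eef_rot: [-179.3, -2.3, 25.2]
contact_force: [0.2, 0.0, 3.2]
gripper_width: 0.0006
```

Emit:
{"method": "send_rows", "body": {"motion": [{"travel": [-0.008,0,-0.0002],"spin": 0},{"travel": [-0.008,0,-0.0002],"spin": 0},{"travel": [-0.008,0,-0.0002],"spin": 0},{"travel": [-0.008,0,-0.0002],"spin": 0},{"travel": [-0.008,0,-0.0002],"spin": 0}]}}

```text
time_s: 11.78
tcp_pos: [0.474, -0.0423, 0.0643]
eef_rot: [-179.3, -2.4, 25.2]
contact_force: [-1.0, 1.0, 3.0]
gripper_width: 0.0005
```

Emit:
{"method": "send_rows", "body": {"motion": [{"travel": [-0.008,0,-0.0002],"spin": 0},{"travel": [-0.008,0,-0.0002],"spin": 0},{"travel": [-0.004,0,-0.004],"spin": 0},{"travel": [0,0,-0.02],"spin": 0},{"travel": [0,0,-0.03],"spin": 0}]}}

```text
time_s: 12.2
tcp_pos: [0.4446, -0.0554, 0.1136]
eef_rot: [-179.1, -1.6, 25.1]
contact_force: [0.6, 0.3, -0.1]
gripper_width: 0.0002
```

Emit:
{"method": "send_rows", "body": {"motion": [{"travel": [0,0,-0.04],"spin": 0},{"travel": [0,0,-0.04],"spin": 0},{"travel": [-0.03,0.02,0],"spin": 0},{"travel": [-0.03,0.02,0],"spin": 0},{"travel": [0,0,0],"spin": 0}]}}

```text
time_s: 12.62
tcp_pos: [0.4051, -0.1212, 0.2017]
eef_rot: [-179.3, -1.9, 25.3]
contact_force: [-0.3, 0.1, -0.2]
gripper_width: 0.0006
```

Run:
```python
from h import *
for n in("top","scene"):
  p,d=r.capture(n); cv2.imwrite(f"pics/{n}6.png",p)
  print(n,[(x["conf"],w(n,x["at"]).round(3)) for x in r.pinpoint(n,"unit_a")])
s=r.get_state(); print(s["tcp_pos"],s["contact_force"],s["time_s"])
o=cv2.imread("pics/scene1.png")
B=[(slice(198,278),slice(240,320)),(slice(205,275),slice(335,415))]
g=lambda i,b:cv2.resize(i[b],(400,300),interpolation=cv2.INTER_LANCZOS4)
c=np.vstack([np.hstack([g(o,b),g(p,b)]) for b in B]); cv2.imwrite("pics/c6.png",np.clip(c*1.6,0,255).astype(np.uint8))
```

```text
top [(0.83, array([0.473, 0.282, 0.003])), (0.75, array([ 0.548, -0.011,  0.002]))]
scene [(0.86, array([ 0.476,  0.278, -0.001])), (0.8, array([ 0.546, -0.008,  0.001])), (0.33, array([ 0.408,  0.53 , -0.002]))]
[ 0.40733969 -0.11854963  0.20045528] [ 0.3409245  -0.23204888  0.53390395] 12.8167
```

View pics/c6.png

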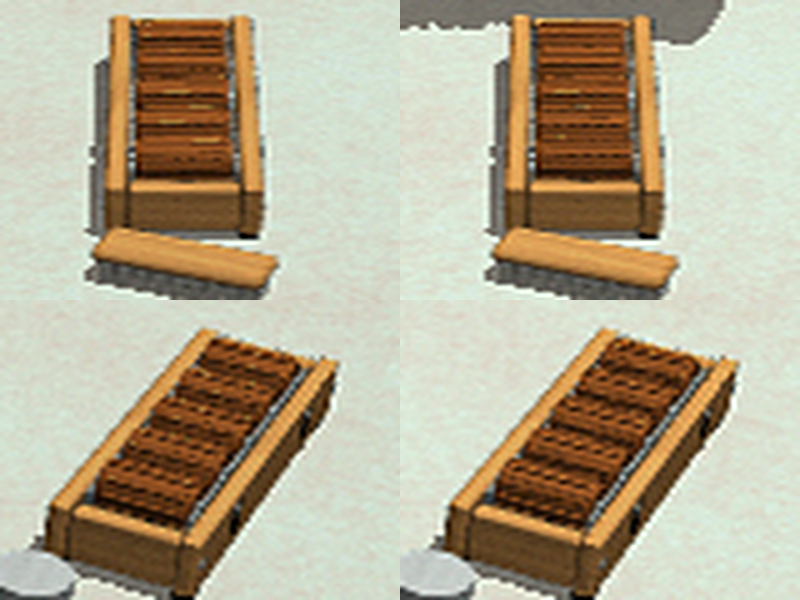

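Run:
```python
from h import *
for n,cs in(("scene",[((.477,.278),-4.4),((.549,-.006),25.3)]),("top",[((.473,.278),-4.4),((.5475,-.007),25.3)])):
  a=cv2.imread(f"pics/{n}1.png").astype(float); b=cv2.imread(f"pics/{n}6.png").astype(float); D=abs(a-b).mean(2)
  p,d=r.capture(n); P=cloud(n,d); print(n)
  for c,t in cs:
    t=np.radians(t); q=P[...,:2]-c; s=q@[np.cos(t),np.sin(t)]; l=q@[-np.sin(t),np.cos(t)]
    print([round(D[(abs(s-k)<.014)&(abs(l)<.026)&(P[...,2]>.05)&(P[...,2]<.08)].mean(),1) for k in(-.084,-.042,0,.042,.084)],"rails",D[(abs(s)<.11)&(abs(abs(l)-.039)<.004)].mean().round(1),"top z",np.percentile(P[...,2][(abs(s)<.09)&(abs(l)<.02)],95).round(4))
```

```text
scene
[np.float64(11.6), np.float64(14.3), np.float64(15.3), np.float64(14.1), np.float64(13.8)] rails 3.5 top z 0.0652
[np.float64(15.8), np.float64(6.6), np.float64(5.7), np.float64(8.0), np.float64(12.4)] rails 3.3 top z 0.0655
top
[np.float64(6.6), np.float64(7.2), np.float64(6.6), np.float64(7.0), np.float64(7.6)] rails 10.2 top z 0.0686
[np.float64(4.2), np.float64(4.9), np.float64(4.3), np.float64(4.7), np.float64(6.5)] rails 10.8 top z 0.0693
```

```bash
python3 -c "
from plant import r
r.close_job()"
```

```text
the job is handed in; nothing more can be done
```

I stroked each unit's row once, in one direction, with the shut fingertips. They ran about 2–3 mm below the free roller tops, pressing with roughly 2–3.5 N. The job was handed in at about 13 s.

**Units:** the networks place both units within about 6 mm of their first readings, which is about their own error. Roller tops measure 65–69 mm, so the beds are up again. The arm is clear of everything, with about 0 N on the tool.

**Other things:** I planned the path clear of them. The jar and brush look unmoved in the last close-up; I did not re-measure the rest.

**Rollers turning:**
- The rib pattern changed on every roller in the scene view, by more than the rails did.
- In the scene view, unit 2's three middle rollers changed less (about 6–8, against 12–16 at its ends and 3 on the rails).
- The top-view comparison did not help, because the rails changed more than the rollers did.
- The ribs repeat, so pictures cannot give the exact angle. My estimate of over 1 rad each comes from how far the fingertips travelled in contact with each roller.

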